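# Close a sampler pump bay: park the probe, tuck and hold the cover under its flap

### The job

Close up the open pump bay of the bench-top sampler. First wind the handwheel with the red crank knob clockwise, seen from above, until the green probe arm's carriage is against its red end stop, never pushing the probe arm itself; then fetch the teal bay cover with the dark handle from the bench, slide its edge that is farther from the handle (beside the white line) in under the hanging blue splash flap without lifting the flap, home against the stop beneath it and square over the bay, and press the cover down flat so that the red interlock plunger is pushed in. Finish while holding it there, still pressed flat, ready for the screws, and leave the tube rack, bottle, screwdriver and screw dish alone.

Things in the scene. Friction and masses are not known exactly. Their poses are not given: they have to be found in the camera images.
- sampler: the sampler, a fixed cream box 340 mm (x) by 455 mm (y); flat deck 60 mm above the bench. Origin on the bench, below the centre of the open pump bay (a hole 96 by 90 mm). 'Sampler frame' below means its axes, z from the bench. Its +y side is a raised housing (96 mm high from y = 100, 170 mm from y = 125 mm); cheeks 30 mm tall stand on the deck at x = +-92, y 62 to 120 mm
- stop_ledge (a point): middle of the face of the stop ledge under the flap, on the deck: straight, 150 mm long in x, 6 mm tall, facing -y, at x = 0, y = 80 mm in the sampler frame. The finished cover butts its tuck edge against it, so that the plate is centred over the bay (x = 0, y = 0), axes parallel to the sampler's
- wheel_axis (a point): the vertical axis of the handwheel (black disc 98 mm across, its top 42 mm above the deck), taken at the height of the crank knob's middle
- crank_knob (a point): middle of the red crank knob, an upright freely spinning cylinder 18 mm in diameter and 38 mm tall (21 mm from its foot to this point), standing 38 mm from the wheel's axis, 5 mm clear above the disc; pushing it round the axis turns the wheel, easily (under 2 N)
- handwheel (a joint): angle of the handwheel, growing clockwise seen from above, 0 to 6.67 rad. It drives the carriage through a toothed belt, 15 mm per rad, both ways; at 6.67 rad it is stopped hard. It stays where it is left
- probe_arm: the green probe arm with its black carriage. Origin: deck level, carriage centre on the rail (along x at y = -190 mm, sampler frame). Parked against the red end stop its origin is at x = 105 mm; before, over the bay. The arm, 24 mm wide, reaches from y = -210 to -25 mm, 62 to 76 mm above the deck; a thin needle at its end hangs to 24 mm above it. Delicate: not to be touched
- cover_grip (a point): middle of the handle bar of the teal bay cover, a plate 130 mm (x) by 160 mm (y), 4 mm thick, 0.26 to 0.41 kg, loose on the bench. The dark bar runs along the cover's x: 80 long, 12 wide, 16 mm tall, on two end posts 60 mm apart. This point is 28 mm above the plate's underside, 25 mm from its centre towards -y. Pinch the 12 mm from above. Axes: the cover's
- cover_edge (a point): middle of the cover's tuck edge (its +y edge, 105 mm from the handle bar, beside the white line), half-way up the 4 mm plate; axes are the cover's
- splash_flap (a joint): angle of the blue splash flap, hinged along x high on the housing and hanging by its weight (0.1 kg): 0 as it hangs at rest, growing as its lip is lifted (about 4.5 mm of lift per 0.1 rad)
- flap_lip (a point): middle of the underside of the flap's lower edge: 172 mm long in x, 10 mm above the deck at rest, at y = 55 mm in the sampler frame; the flap slopes up from there to its hinge at y = 100 mm, so that the finished cover lies 25 mm under it
- interlock (a joint): travel of the red interlock plunger, 0 (out) to 0.007 m; 0.006 is flush with the deck. Spring: 4 N at 0, 7 N at flush, so the cover's own weight does not push it in and an unheld cover stands up on it
- plunger_top (a point): top of the interlock plunger, a red pin 10 mm in diameter standing 6 mm above the deck when out, at x = 0, y = -62 mm in the sampler frame: under the finished cover, between its handle and its free edge
- tube_rack: bystander: white tube rack, 62 by 200 mm, 100 mm tall over the caps; origin under its centre
- reagent: bystander: white reagent bottle with a red cap, 64 mm in diameter, 130 mm tall; origin under its centre
- screwdriver: bystander: screwdriver 170 mm long lying on the bench along its x; origin near its middle
- screw_dish: bystander: small aluminium dish of screws, 72 mm across, 22 mm tall; origin under its centre
Mind the look-alikes: they are no part of the job. There is more than one size of the part that bears cover_grip; the job needs the smallest.

How it is judged (in metres and radians):
On the way, in this order (a step that is already met when the one before it is completed fails the run):
1. the probe carriage is wound against its end stop (x of probe_arm in the frame of sampler above 0.102 m), for 0.2 s.
2. the cover's edge is tucked under the splash flap, at least 10 mm past its lip (y of cover_edge in the frame of sampler above 0.065 m and z of cover_edge in the frame of sampler below 0.074 m and x of cover_edge in the frame of sampler between -0.03 and 0.03 m and x of probe_arm in the frame of sampler above 0.101 m), for 0.1 s.
At the end, for the whole second after the job is handed in: Carriage within 4 mm of its stop; cover edge within 7 mm of the ledge under the flap, centred within 13 mm, square within 0.08 rad, on the deck, flat within 0.022 rad; plunger in over 4.5 mm; flap down (under 0.04 rad); cover still; fingers on it with over 2 N (y of cover_edge in the frame of sampler above 0.073 m and x of cover_edge in the frame of sampler between -0.013 and 0.013 m and angle between the y axis of cover_edge and the y axis of sampler, either way round below 0.08 rad and z of cover_edge in the frame of sampler below 0.07 m and angle between cover_edge's own z axis and vertical below 0.022 rad and value of joint interlock above 0.0045 m and value of joint splash_flap below 0.04 rad and x of probe_arm in the frame of sampler above 0.101 m and contact force between the fingers and cover above 2 N and linear speed of cover below 0.02 m/s); the arm keeps its last pose, push and grip.
It fails at once if the splash flap is lifted (its lip raised by more than about 7 mm, 0.15 rad) (value of joint splash_flap above 0.15 rad).
It fails at once if the probe arm is touched with more than 2 N (contact force between probe_arm and anything else above 2 N).
It fails at once if the tube rack, bottle, screwdriver or screw dish is moved by more than 30 mm (distance of any of tube_rack, reagent, screwdriver, screw_dish from where it was at the start of the episode above 0.03 m).
It also fails if it takes over 50 s, if anything falls off the work surface, if the arm or the gripper's body presses on something with over 40 N, if the wrist force passes 120 N, or if a joint passes its speed limit or range.

### The arm

A 6-joint arm with a two-finger parallel gripper is mounted at the origin on the work surface. World frame = base frame: x ahead of the robot, y to its left, z up, the work surface at z = 0. Lengths are in m, angles in degrees, forces in N, time in s.
With the tool pointing down it reaches from about 0.4 to 0.825 m from the base axis. Payload 7 kg.
Tool frame: the origin (TCP) lies between the finger pads; the fingertips stand 19 mm ahead of it and the grasp point (between the pads) is the TCP; z points along the fingers, y is the line along which they close (so a half turn about z gives the same grasp; the last joint's range is limited). The gripper opens to 88 mm and grips with 3 to 60 N. Pads are 19 mm wide; open, the fingers measure 130 mm over their backs; the gripper's body (78 mm by 193 mm) begins 47 mm behind the grasp point.
Start: joints at [-47.55, 20.546, 0.682, 0, -70.136, -16.507], TCP at [0.295, -0.607, 0.246] pointing down, gripper open.
Joint ranges: [-176.03, 176.03], [-82.01, 121.73], [-58.28, 71.71], [-173.87, 95.51], [-174.79, -0.11], [-173.66, 173.66]. Speed limits (degrees/s): [136.94, 136.94, 172.46, 180, 180, 180].

### API

Orientations are given as [roll, pitch, yaw] about the fixed x, y, z axes, in that order (R = Rz(yaw) Ry(pitch) Rx(roll)).
In Python, from plant import r gives the robot as it stands. The module is installed in compiled form; this text tells all that it offers.
- The arm moves only by the shell command python3 -m pendant 'ROWS' [OPENING] [FORCE]. ROWS is JSON, a list of rows, each a list of 6 numbers: the shift along the tool's x, y, z in mm, then the turn, a rotation vector about the tool's x, y, z in rad. In form: [[tx, ty, tz, wx, wy, wz], ...]. A call has 1 to 20 rows; each row is the pose to reach, as a shift and turn from the pose commanded when the call began, along the tool's axes at that moment; what a row does not reach only later rows make up. A row lasts 1/8 s, in which the tool goes at most 62.5 mm and 10.7 degrees, less where a joint would pass 70% of its speed; a pose out of reach is approached as far as the arm can. A call with a gripper value outside its range is refused whole. OPENING is the finger opening in mm, from 0 to 87.6, set as the call begins (- or left out, the last holds). The fingers move at their own pace and stop on an object; FORCE is the grip in N (left out, the last holds). Time passes only in rows, so rows that repeat a pose let the fingers close. It gives the time, the measured TCP pose, the force, the opening and the grip force at its end, in the units of the state.
- r.get_state(): the state, without advancing time (a new reading comes with each control period).
- r.capture(name): name is "side" or "top" or "wrist"; returns the picture (400x640x3 uint8, red, green, blue); there is no depth.
- r.camera_params(name): a dict with "mtx" (3x3 intrinsics, pixels), "distortion" ([k1, k2, p1, p2, k3] as OpenCV has them; the pictures are not rectified), "rvec" (rotation vector, rad) and "tvec" (3), from world to camera coordinates, as OpenCV has them; the wrist camera has in their place "mount" (4x4, takes a point from camera to tool coordinates, whose origin is the TCP and whose axes are the flange's). Camera axes: x right, y down, z forward; pixel columns grow to the right and rows downward; lengths in m; the calibration is good to about 2 mm. A picture is of the moment at which its call begins: read the wrist's pose just before it. camera_params takes no time and is no camera call.
- r.close_job(): hands the job in; it is judged then, once.
The state is a dict: "time_s": time; "joints": joint angles; "qd": joint speeds; "joint_torque": joint torques, N m; "tcp_pos": TCP position; "eef_rot": TCP orientation; "contact_force": force on the tool from outside, world axes, zero at the start; "moment": the same for the moment, N m; "gripper_width": finger opening in m; "gripper_force": force on a finger pad.
Only numpy, scipy, OpenCV 4.12 (cv2) and the standard library are available. Lean on these libraries where they do the work, as an engineer would, in place of code of your own. Each camera call takes 0.05 s, during which the arm holds its last target. There are 200 camera calls.

## Working session

There is one attempt and no reset: what is moved stays moved. The work goes in short steps, Python scripts to look and compute and a shell command to move; the robot and the scene stay as the last step left them, time stands still between calls to the robot, and variables do not carry over. Pictures are saved under pics/ and viewed, at most 10 in all, crops included, and the job is handed in when it is done.

```bash
mkdir -p pics
cat > h.py <<'E'
import numpy as np, cv2
from plant import r
from scipy.spatial.transform import Rotation as R
def cam(n):
    p=r.camera_params(n);K=np.array(p['mtx'],float);D=np.array(p['distortion'],float)
    if 'rvec' in p:
        Rm=cv2.Rodrigues(np.array(p['rvec'],float))[0];t=np.array(p['tvec'],float).reshape(3)
    else:
        s=r.get_state();T=np.eye(4);T[:3,:3]=tool(s);T[:3,3]=s['tcp_pos'];M=T@np.array(p['mount'])
        Rm=M[:3,:3].T;t=-Rm@M[:3,3]
    return K,D,Rm,t
def tool(s): return R.from_euler('xyz',s['eef_rot'],degrees=True).as_matrix()
def rays(c,px):
    K,D,Rm,t=c
    u=cv2.undistortPoints(np.array(px,float).reshape(-1,1,2),K,D).reshape(-1,2)
    return -Rm.T@t,np.c_[u,np.ones(len(u))]@Rm
def plane(c,px,z):
    o,d=rays(c,px);return o+d*((z-o[2])/d[:,2])[:,None]
def proj(c,P):
    K,D,Rm,t=c;return cv2.projectPoints(np.array(P,float).reshape(-1,3),cv2.Rodrigues(Rm)[0],t,K,D)[0].reshape(-1,2)
def save(n,im): cv2.imwrite('pics/'+n,im[...,::-1])
E
python3 - <<'E'
from h import *
print(r.get_state())
for n in('top','side'):
    im=r.capture(n);save(n+'0.png',im);K,D,Rm,t=cam(n);print(n,-Rm.T@t,Rm[2])
E
```

```text
{'time_s': 0.0, 'joints': array([-4.75504392e+01,  2.05921488e+01,  6.33655311e-01, -2.15366690e-02,
       -7.01364869e+01, -1.65075431e+01]), 'qd': array([ 5.83276455e-02, -4.12792185e-02,  9.80247234e-06, -3.11516117e-02,
       -8.00126545e-02, -1.71348297e-02]), 'joint_torque': array([-1.56618033e-03, -5.82715523e+01,  2.93035895e+01,  6.99687347e+00,
        6.42518105e-03, -1.58084058e-04]), 'tcp_pos': array([ 0.29507251, -0.60656977,  0.24460926]), 'eef_rot': array([ 1.79903181e+02, -7.57942813e-03, -1.54065310e+02]), 'contact_force': array([-0.64672544,  0.90380455, -0.18771085]), 'moment': array([ 0.02185077, -0.04795486, -0.01683156]), 'gripper_force': 0.0, 'gripper_width': 0.08779736127049935}
top [ 0.19585973 -0.06879302  1.59513572] [ 0.16671793  0.00251499 -0.98600142]
side [0.32630508 1.03281472 0.7618555 ] [ 0.07446247 -0.85353213 -0.51569201]
```

View pics/top0.png

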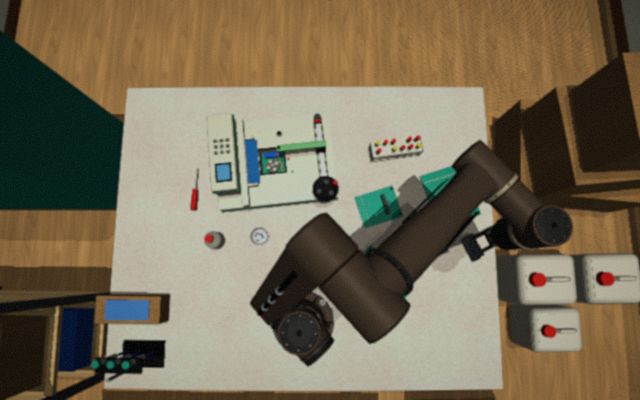

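View pics/side0.png

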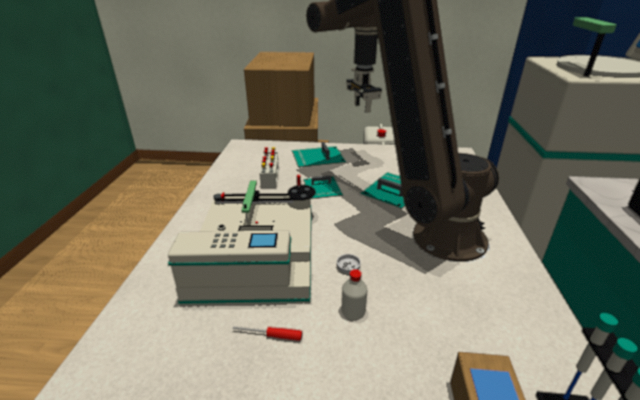

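The top view shows the sampler with its housing to the left (+y) and the wheel at (325,188). The knob is at about (335,183), the rail's red stop is at (317,117), and the probe is over the bay at (300,147). Cover candidates in the top view are teal plates at (380,205), (440,183) and about (465,210, under the arm). In the side view they are at (320,187), (318,156) and (385,187). I'll crop and measure.

Run:
```python
from h import *
t=cv2.imread('pics/top0.png');s=cv2.imread('pics/side0.png')
a=cv2.resize(t[100:230,200:360],(492,400),interpolation=cv2.INTER_CUBIC)
b=cv2.resize(t[150:250,340:500],None,fx=2.4,fy=2.4,interpolation=cv2.INTER_CUBIC)
c=cv2.resize(s[135:225,200:420],None,fx=3.6,fy=3.6,interpolation=cv2.INTER_CUBIC)
o=np.zeros((600,800,3),np.uint8)
a=cv2.resize(t[100:230,200:360],(320,260),interpolation=cv2.INTER_CUBIC)
o[:260,:320]=a;o[:240,340:724]=b;o[265:265+324,:792]=c
cv2.imwrite('pics/crop1.png',o)
def teal(im):
    h=cv2.cvtColor(im,cv2.COLOR_BGR2HSV);return cv2.inRange(h,(78,110,50),(95,255,255))
for n,im,roi in(('top',t,(340,150,500,250)),('side',s,(280,135,420,225))):
    m=np.zeros(im.shape[:2],np.uint8);x0,y0,x1,y1=roi;m[y0:y1,x0:x1]=teal(im)[y0:y1,x0:x1]
    for q in cv2.findContours(m,cv2.RETR_EXTERNAL,cv2.CHAIN_APPROX_SIMPLE)[0]:
        if cv2.contourArea(q)<60: continue
        P=plane(cam(n),q.reshape(-1,2),.004)
        rc=cv2.minAreaRect((P[:,:2]*1000).astype(np.float32));print(n,cv2.contourArea(q),q.reshape(-1,2).mean(0),rc)
m=cv2.inRange(cv2.cvtColor(t,cv2.COLOR_BGR2HSV),(105,120,60),(125,255,255))
for q in cv2.findContours(m,0,2)[0]:
    if cv2.contourArea(q)>60: print('blue',cv2.boundingRect(q))
h=cv2.cvtColor(t,cv2.COLOR_BGR2HSV)
m=cv2.inRange(h,(0,120,60),(8,255,255))|cv2.inRange(h,(172,120,60),(180,255,255))
for q in cv2.findContours(m,0,2)[0]:
    if cv2.contourArea(q)>4: print('red',cv2.boundingRect(q),cv2.contourArea(q))
```

```text
top 1114.5 [377.53012048 206.06024096] ((441.05535888671875, -295.2193603515625), (125.07488250732422, 155.05418395996094), 17.422971725463867)
top 556.0 [434.84745763 182.44067797] ((537.7115478515625, -549.1430053710938), (98.62062072753906, 147.34909057617188), 18.547237396240234)
side 516.5 [383.33333333 194.21333333] ((179.97576904296875, -260.3923645019531), (126.10882568359375, 174.3019256591797), 58.40996170043945)
side 427.0 [325.06 185.9 ] ((441.577392578125, -289.4793395996094), (126.16500854492188, 150.15872192382812), 16.961238861083984)
side 109.0 [391.70833333 177.95833333] ((151.13587951660156, -388.54156494140625), (61.78111267089844, 87.6113052368164), 62.21429443359375)
side 618.0 [316.63157895 156.07017544] ((484.2147216796875, -576.8683471679688), (215.54246520996094, 173.19760131835938), 17.736005783081055)
blue (105, 300, 44, 20)
red (544, 325, 13, 13) 108.0
red (532, 273, 15, 14) 148.0
red (600, 272, 15, 14) 143.0
red (205, 234, 8, 9) 46.0
red (191, 189, 7, 21) 95.5
red (332, 180, 5, 6) 14.5
red (377, 148, 4, 5) 9.0
red (401, 145, 4, 5) 7.5
red (409, 144, 4, 5) 8.0
red (384, 140, 4, 4) 7.5
red (392, 139, 4, 4) 8.0
red (408, 137, 4, 4) 8.0
red (416, 136, 4, 4) 8.5
red (314, 119, 7, 4) 17.0
```

View pics/crop1.png

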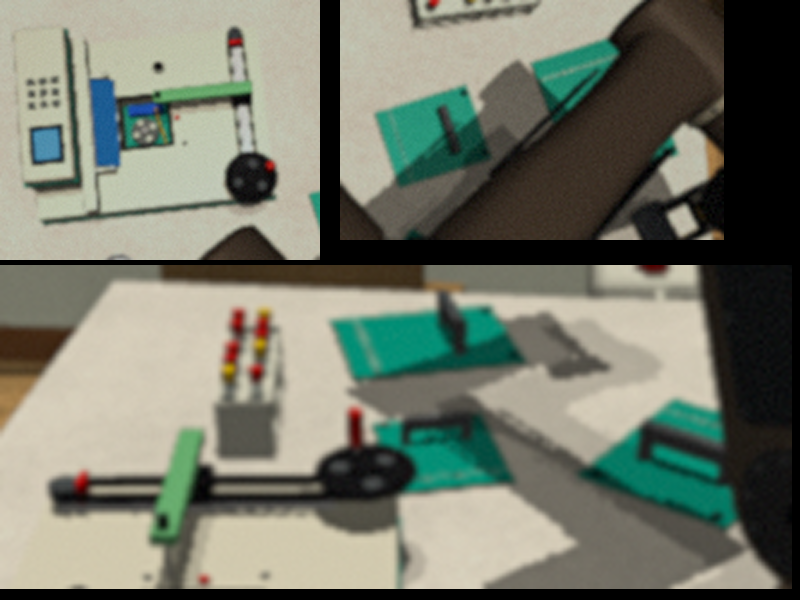

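The close crop shows three covers. The one at top (378,206) measures about 125x155 mm, so it is the smallest and the 130x160 one. Its white line faces the sampler (left) and its handle is on the right side. The others, at (435,182) and under the arm, are larger decoys. Next I'll estimate the wheel, knob and sampler poses.

Run:
```python
from h import *
t=cv2.imread('pics/top0.png');s=cv2.imread('pics/side0.png')
ct,cs=cam('top'),cam('side')
def red(im,x0,y0,x1,y1):
    h=cv2.cvtColor(im,cv2.COLOR_BGR2HSV);m=cv2.inRange(h,(0,110,40),(8,255,255))|cv2.inRange(h,(172,110,40),(180,255,255))
    ys,xs=np.nonzero(m[y0:y1,x0:x1]);return np.array([xs.mean()+x0,ys.mean()+y0])
kt=red(t,325,172,345,195);ks=red(s,285,170,310,192);st=red(t,308,110,326,128)
print('knob px',kt,ks,'top@.135',plane(ct,[kt],.138))
o1,d1=rays(ct,[kt]);o2,d2=rays(cs,[ks]);A=np.c_[d1[0],-d2[0]];l=np.linalg.lstsq(A,o2-o1,rcond=None)[0];print('tri',o1+l[0]*d1[0],o2+l[1]*d2[0])
for n,im,c,(x0,y0,x1,y1) in(('top',t,ct,(308,173,345,207)),('side',s,cs,(285,182,318,203))):
    g=im[y0:y1,x0:x1].max(2);m=(g<75).astype(np.uint8)
    q=max(cv2.findContours(m,0,2)[0],key=cv2.contourArea).reshape(-1,2)+[x0,y0]
    P=plane(c,q,.102)[:,:2]*1000;print(n,'disc',cv2.minEnclosingCircle(P.astype(np.float32)),cv2.boundingRect(q))
print('endstop',plane(ct,[st],.07))
m=cv2.inRange(cv2.cvtColor(t,cv2.COLOR_BGR2HSV),(98,120,60),(125,255,255))
q=max(cv2.findContours(m[130:200,240:262],0,2)[0],key=cv2.contourArea)+[240,130]
P=plane(ct,q.reshape(-1,2),.085)[:,:2]*1000;print('flap',cv2.minAreaRect(P.astype(np.float32)),cv2.boundingRect(q))
print('pl',plane(ct,[[200+177/2,100+117/2]],.066))
# handle & cover
g=t[190:220,375:400].max(2);m=(g<60).astype(np.uint8)
q=max(cv2.findContours(m,0,2)[0],key=cv2.contourArea).reshape(-1,2)+[375,190]
P=plane(ct,q,.03)[:,:2]*1000;print('bar',cv2.minAreaRect(P.astype(np.float32)),cv2.boundingRect(q))
print(np.round(r.camera_params('wrist')['mount'],3).tolist(),np.round(tool(r.get_state()),3).tolist(),np.array(r.camera_params('wrist')['mtx'])[0,0])
```

```text
knob px [334.15384615 182.53846154] [298.1 179.6] top@.135 [[ 0.50763733 -0.11722695  0.138     ]]
tri [ 0.51004414 -0.11760084  0.12675145] [ 0.50866984 -0.11765732  0.12645928]
top disc ((490.20404052734375, -82.71526336669922), 50.98529052734375) (313, 176, 25, 27)
side disc ((503.4046325683594, -69.64688873291016), 61.228172302246094) (285, 184, 31, 18)
endstop [[ 0.77065194 -0.05431218  0.07      ]]
flap ((604.34765625, 193.0088653564453), (170.29966735839844, 44.1304817199707), 6.5318803787231445) (245, 140, 15, 43)
pl [[0.61817212 0.05618264 0.066     ]]
bar ((442.51641845703125, -320.4063720703125), (73.81062316894531, 23.6885929107666), 9.069669723510742) (381, 196, 10, 19)
[[-0.0, -0.961, -0.278, 0.075], [1.0, -0.001, 0.002, -0.0], [-0.002, -0.278, 0.961, -0.139], [0.0, 0.0, 0.0, 1.0]] [[-0.899, -0.437, -0.001], [-0.437, 0.899, 0.001], [0.0, 0.002, -1.0]] 341.2935750625278
```

Knob at about (0.509,-0.1175), wheel axis at about (0.490,-0.083). Sampler origin is at about (0.612,0.118) with yaw about 5.8°. Rail, end stop and plunger agree with this. I'll move above the knob.

```bash
python3 -m pendant '[[-406,346,-30,0,0,0.175],[-406,346,-30,0,0,0.175],[-406,346,-30,0,0,0.175],[-406,346,-30,0,0,0.175],[-406,346,-30,0,0,0.175],[-406,346,-30,0,0,0.175],[-406,346,-30,0,0,0.175],[-406,346,-30,0,0,0.175],[-406,346,-30,0,0,0.175],[-406,346,-30,0,0,0.175],[-406,346,-30,0,0,0.175]]' 50
python3 - <<'E'
from h import *
c=cam('wrist');s=r.get_state();print(s['tcp_pos'],s['eef_rot'],s['joints'])
im=r.capture('wrist');save('w1.png',im)
t=r.capture('top');save('t1.png',t)
print(proj(c,[[.509,-.1175,.145],[.49,-.083,.102],[.612,.118,.06],[.618,.056,.066]]).round())
E
```

```text
time_s: 1.48
tcp_pos: [0.5087, -0.1182, 0.2752]
eef_rot: [180.0, -0.0, -164.1]
contact_force: [-1.0, 0.1, 0.5]
gripper_width: 0.05
gripper_force: 0.0
[ 0.50865288 -0.11822377  0.27520374] [ 1.79987833e+02 -4.78680582e-02 -1.64053981e+02] [ 8.45925346e+00  4.99337904e+00 -1.57042095e+01 -6.22665790e-03
 -6.93514570e+01 -8.25110416e+01]
[[322. 201.]
 [363. 180.]
 [488. 315.]
 [439. 309.]]
```

View pics/w1.png

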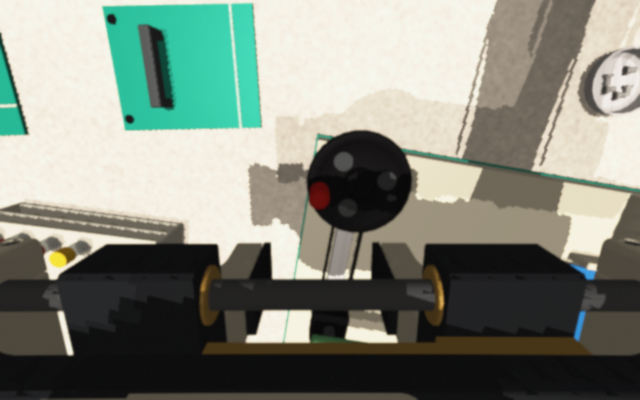

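The wrist view shows the wheel at about (361,181), the knob at (319,195) and the whole chosen cover at (183,68), with its line on the sampler side. The predictions agree. I'll refine these positions.

Run:
```python
from h import *
c=cam('wrist');w=cv2.imread('pics/w1.png');h=cv2.cvtColor(w,cv2.COLOR_BGR2HSV)
m=cv2.inRange(h,(0,110,40),(8,255,255))|cv2.inRange(h,(172,110,40),(180,255,255));m[:,:300]=0;m[:150]=0;m[230:]=0;m[:,345:]=0
q=max(cv2.findContours(m,0,2)[0],key=cv2.contourArea);x=q.reshape(-1,2).mean(0);print('knob',x,cv2.boundingRect(q),plane(c,[x],.145),plane(c,[x],.128))
g=(w.max(2)<70).astype(np.uint8)|(m>0);g[:125]=0;g[235:]=0;g[:,:305]=0;g[:,415:]=0
q=max(cv2.findContours(g.astype(np.uint8),0,2)[0],key=cv2.contourArea).reshape(-1,2);q=q[(q[:,1]<225)]
P=plane(c,q,.102)[:,:2]*1000;print('disc',cv2.minEnclosingCircle(P.astype(np.float32)),cv2.fitEllipse(P.astype(np.float32)))
m=cv2.inRange(h,(78,110,50),(95,255,255));m[140:]=0;m[:,:85]=0;m[:,290:]=0
m=cv2.morphologyEx(m,cv2.MORPH_CLOSE,np.ones((15,15)))
q=max(cv2.findContours(m,0,2)[0],key=cv2.contourArea).reshape(-1,2)
P=plane(c,q,.004)[:,:2]*1000;print('cover',cv2.minAreaRect(P.astype(np.float32)),cv2.boundingRect(q))
g=(w.max(2)<75).astype(np.uint8);g[:22]=0;g[112:]=0;g[:,:137]=0;g[:,185:]=0
q=max(cv2.findContours(g,0,2)[0],key=cv2.contourArea).reshape(-1,2)
P=plane(c,q,.036)[:,:2]*1000;print('bar',cv2.minAreaRect(P.astype(np.float32)))
```

```text
knob [318.03571429 195.60714286] (309, 182, 21, 28) [[ 0.50509464 -0.1225089   0.145     ]] [[ 0.50941648 -0.1214179   0.128     ]]
disc ((494.0782775878906, -86.68123626708984), 49.556148529052734) ((494.25054931640625, -86.40242767333984), (95.5661849975586, 96.76127624511719), 26.21229362487793)
cover ((438.5799560546875, -296.51116943359375), (133.77488708496094, 159.19517517089844), 16.842092514038086) (103, 0, 158, 130)
bar ((446.1627197265625, -308.63055419921875), (77.61878204345703, 13.66330337524414), 16.694351196289062)
```

```bash
python3 -m pendant '[[2,-2.6,60,0,0,0],[2,-2.6,110,0,0,0],[2,-2.6,143,0,0,0],[2,-2.6,143,0,0,0],[2,-2.6,143,0,0,0]]' 50
python3 -m pendant '[[0,0,0,0,0,0],[0,0,0,0,0,0],[0,0,0,0,0,0],[0,0,0,0,0,0]]' 12 8
python3 - <<'E'
from h import *
s=r.get_state();T=tool(s);print(T.T@(np.array([.4935,-.086,.13])-s['tcp_pos'])*1000,s['contact_force'])
for a in range(20,401,20):
    q=np.radians(a);c=np.array([3.8,37.8]);M=np.array([[np.cos(q),-np.sin(q)],[np.sin(q),np.cos(q)]]);print(a,(c-M@c).round(1).tolist(),end=' ')
E
```

```text
time_s: 2.2
tcp_pos: [0.5086, -0.1219, 0.1339]
eef_rot: [-180.0, 0.1, -164.1]
contact_force: [0.2, 0.7, -0.1]
gripper_width: 0.0499
gripper_force: 0.0
time_s: 2.7
tcp_pos: [0.5078, -0.1209, 0.1328]
eef_rot: [180.0, 0.0, -164.1]
contact_force: [-1.8, 3.6, 5.5]
gripper_width: 0.0176
gripper_force: 8.0
[ 4.15841532 37.48616536  2.84862912] [-1.82268295  3.59193204  5.53341325]
20 [13.2, 1.0] 40 [25.2, 6.4] 60 [34.6, 15.6] 80 [40.4, 27.5] 100 [41.7, 40.6] 120 [38.4, 53.4] 140 [31.0, 64.3] 160 [20.3, 72.0] 180 [7.6, 75.6] 200 [-5.6, 74.6] 220 [-17.6, 69.2] 240 [-27.0, 60.0] 260 [-32.8, 48.1] 280 [-34.1, 35.0] 300 [-30.8, 22.2] 320 [-23.4, 11.3] 340 [-12.7, 3.6] 360 [-0.0, 0.0] 380 [13.2, 1.0] 400 [25.2, 6.4]
```

```bash
python3 -m pendant '[[13.2,1,0,0,0,0],[25.2,6.4,0,0,0,0],[34.6,15.6,0,0,0,0],[40.4,27.5,0,0,0,0],[41.7,40.6,0,0,0,0],[38.4,53.4,0,0,0,0],[31,64.3,0,0,0,0],[20.3,72,0,0,0,0],[7.6,75.6,0,0,0,0]]'
```

```text
time_s: 3.82
tcp_pos: [0.4799, -0.0497, 0.1328]
eef_rot: [-180.0, -0.0, -164.0]
contact_force: [1.9, -6.9, 4.2]
gripper_width: 0.0175
gripper_force: 8.0
```

```bash
python3 -m pendant '[[-13.2,-1,0,0,0,0],[-25.2,-6.4,0,0,0,0],[-34.6,-15.6,0,0,0,0],[-40.4,-27.5,0,0,0,0],[-41.7,-40.6,0,0,0,0],[-38.4,-53.4,0,0,0,0],[-31,-64.3,0,0,0,0],[-20.3,-72,0,0,0,0],[-7.6,-75.6,0,0,0,0]]'
python3 - <<'E'
from h import *
t=r.capture('top');save('t2.png',t);ct=cam('top')
h=cv2.cvtColor(t[...,::-1].copy(),cv2.COLOR_BGR2HSV)
m=cv2.inRange(h,(50,80,60),(75,255,255));m[:100]=0;m[200:]=0;m[:,:250]=0;m[:,340:]=0
q=max(cv2.findContours(m,0,2)[0],key=cv2.contourArea);print(cv2.boundingRect(q))
P=plane(ct,q.reshape(-1,2),.136)[:,:2]
a=np.radians(5.8);Rz=np.array([[np.cos(a),-np.sin(a)],[np.sin(a),np.cos(a)]])
L=(P-[.612,.118])@Rz;print(L.min(0),L.max(0),'arm x mid',(L[:,0].min()+L[:,0].max())/2)
E
```

```text
time_s: 4.95
tcp_pos: [0.5069, -0.1209, 0.1318]
eef_rot: [180.0, -0.1, -164.1]
contact_force: [-0.4, 0.2, -0.5]
gripper_width: 0.0165
gripper_force: 0.0
(276, 120, 47, 11)
[ 0.09183873 -0.20363476] [ 0.11707299 -0.02901278] arm x mid 0.10445585974822909
```

Run:
```python
from h import *
s=r.capture('side');save('s2.png',s)
t=cv2.imread('pics/t2.png')
a=cv2.resize(t[95:225,270:370],(460,598),interpolation=cv2.INTER_CUBIC)
b=cv2.resize(cv2.imread('pics/s2.png')[160:225,200:320],None,fx=2.8,fy=2.8,interpolation=cv2.INTER_CUBIC)
o=np.zeros((600,800,3),np.uint8);o[:598,:460]=a;o[:b.shape[0],462:462+b.shape[1]]=b[:,:338];cv2.imwrite('pics/c2.png',o)
```

```text
(no output)
```

View pics/c2.png

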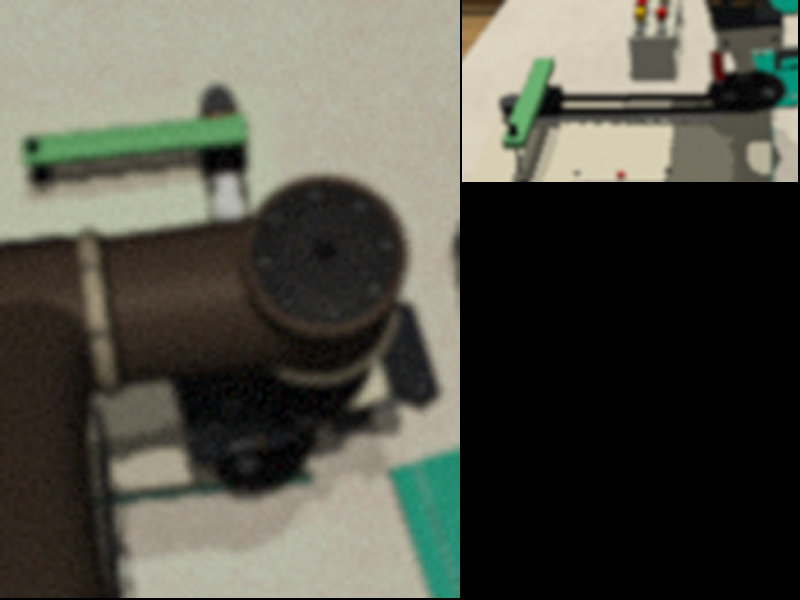

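Run:
```python
from h import *
ct,cs=cam('top'),cam('side')
a=np.radians(5.8);Rz=np.array([[np.cos(a),-np.sin(a)],[np.sin(a),np.cos(a)]])
for f in('top0','t2'):
    t=cv2.imread(f'pics/{f}.png');h=cv2.cvtColor(t,cv2.COLOR_BGR2HSV)
    m=cv2.inRange(h,(50,80,60),(75,255,255));m[:100]=0;m[200:]=0;m[:,:250]=0;m[:,340:]=0
    q=max(cv2.findContours(m,0,2)[0],key=cv2.contourArea);P=plane(ct,q.reshape(-1,2),.136)[:,:2]
    L=(P-[.612,.118])@Rz;print(f,(L[:,0].min()+L[:,0].max())/2,L[:,0].mean())
for f in('side0','s2'):
    s=cv2.imread(f'pics/{f}.png');h=cv2.cvtColor(s,cv2.COLOR_BGR2HSV);m=cv2.inRange(h,(0,110,40),(8,255,255))|cv2.inRange(h,(172,110,40),(180,255,255))
    ys,xs=np.nonzero(m[168:196,283:312]);x=[xs.mean()+283,ys.mean()+168];P=plane(cs,[x],.128)[0];d=P[:2]-[.4935,-.086];print(f,x,P,np.hypot(*d),np.degrees(np.arctan2(d[1],d[0])))
    ys,xs=np.nonzero(m[185:210,205:235]);print('endstop red px',len(xs))
print(r.get_state()['contact_force'])
```

```text
top0 0.022494278615155787 0.021243498324257763
t2 0.10445585974822909 0.10175666679694072
side0 [np.float64(298.1), np.float64(179.6)] [ 0.50822763 -0.11486762  0.128     ] 0.0324074523498159 -62.970313402732536
endstop red px 21
s2 [np.float64(291.15625), np.float64(183.96875)] [ 0.52733188 -0.08225375  0.128     ] 0.034038661334661456 6.31869874200757
endstop red px 0
[-0.05135363 -0.02934468  0.51487975]
```

The end-stop red is hidden by the carriage, and the fingers slipped off the knob, which suggests the stop was reached. I'll raise and verify.

```bash
python3 -m pendant '[[0,0,-50,0,0,0],[0,0,-100,0,0,0],[0,0,-130,0,0,0],[0,0,-130,0,0,0]]' 50
python3 - <<'E'
from h import *
c=cam('wrist');w=r.capture('wrist');save('w3.png',w);s=r.get_state();print(s['tcp_pos'])
h=cv2.cvtColor(w,cv2.COLOR_RGB2HSV)
m=cv2.inRange(h,(0,110,40),(8,255,255))|cv2.inRange(h,(172,110,40),(180,255,255));m[:,:300]=0;m[:130]=0;m[:,425:]=0;m[245:]=0
for q in cv2.findContours(m,0,2)[0]:
    if cv2.contourArea(q)<15: continue
    x=q.reshape(-1,2).mean(0);P=plane(c,[x],.135)[0];d=P[:2]-[.4935,-.086];print(x,cv2.boundingRect(q),P,np.hypot(*d),np.degrees(np.arctan2(d[1],d[0])))
E
```

```text
time_s: 5.55
tcp_pos: [0.5093, -0.121, 0.2651]
eef_rot: [-179.9, 0.3, -164.1]
contact_force: [0.3, -0.7, -0.8]
gripper_width: 0.0466
gripper_force: 0.0
[ 0.50832679 -0.12093498  0.26323388]
[344.53658537 227.85365854] (332, 214, 24, 30) [ 0.52725481 -0.09568115  0.135     ] 0.03511569441400779 -16.00331552505194
```

View pics/w3.png

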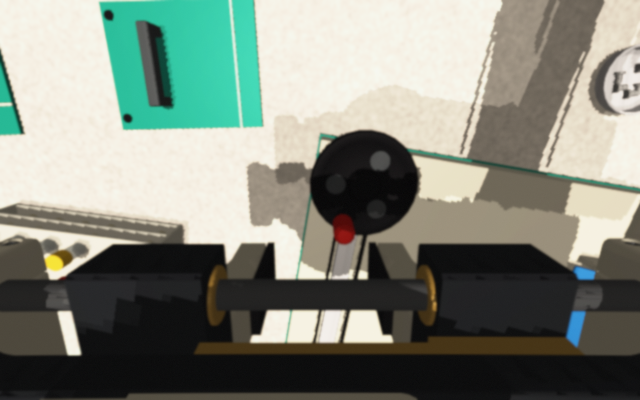

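The knob is at (344,228), angle about -16°. I'll re-grip it and nudge clockwise to confirm the stop.

```bash
python3 -m pendant '[[-26.4,18.7,50,0,0,0],[-26.4,18.7,100,0,0,0],[-26.4,18.7,130,0,0,0],[-26.4,18.7,130,0,0,0],[-26.4,18.7,130,0,0,0]]' 50
python3 -m pendant '[[0,0,0,0,0,0],[0,0,0,0,0,0],[0,0,0,0,0,0],[0,0,0,0,0,0]]' 12 15
python3 - <<'E'
from h import *
s=r.get_state();T=tool(s);d=T.T@(np.array([.4935,-.086,.13])-s['tcp_pos'])*1000;print(d)
for a in(8,16):
    q=np.radians(a);c=d[:2];M=np.array([[np.cos(q),-np.sin(q)],[np.sin(q),np.cos(q)]]);print(a,(c-M@c).round(1))
E
```

```text
time_s: 6.22
tcp_pos: [0.5286, -0.096, 0.1331]
eef_rot: [-180.0, 0.0, -164.1]
contact_force: [-0.4, -0.3, 0.5]
gripper_width: 0.0501
gripper_force: 0.0
time_s: 6.72
tcp_pos: [0.5282, -0.0961, 0.1329]
eef_rot: [-180.0, 0.0, -164.1]
contact_force: [-0.2, -0.4, 1.1]
gripper_width: 0.0172
gripper_force: 15.0
[30.64487901 19.19275158  2.9220628 ]
8 [ 3.  -4.1]
16 [ 6.5 -7.7]
```

```bash
python3 -m pendant '[[1,-1.4,0,0,0,0],[2,-2.8,0,0,0,0],[3,-4.1,0,0,0,0],[3,-4.1,0,0,0,0]]'
```

```text
time_s: 7.22
tcp_pos: [0.5274, -0.0974, 0.1329]
eef_rot: [179.8, 0.2, -164.1]
contact_force: [-1.5, 21.0, 4.2]
gripper_width: 0.0175
gripper_force: 15.0
```

A 21 N hard stop was felt, so the carriage is parked. Now I'll release and move over the cover handle.

```bash
python3 -m pendant '[[0,0,0,0,0,0],[0,0,0,0,0,0],[0,0,-60,0,0,0],[0,0,-117,0,0,0],[30,-50,-117,0,0,0],[68,-100,-117,0,0,0],[100,-140,-117,0,0,0],[138,-189,-117,0,0,-0.016],[138,-189,-117,0,0,-0.016],[138,-189,-117,0,0,-0.016]]' 50
python3 - <<'E'
from h import *
c=cam('wrist');w=r.capture('wrist');save('w4.png',w);s=r.get_state();print(s['tcp_pos'],s['eef_rot'])
t=r.capture('top');save('t4.png',t)
print(proj(c,[[.4458,-.3204,.036],[.4386,-.2965,.004]]).round())
E
```

```text
time_s: 8.48
tcp_pos: [0.4449, -0.3209, 0.2493]
eef_rot: [180.0, -0.0, -163.3]
contact_force: [0.3, 0.1, -0.4]
gripper_width: 0.0498
gripper_force: 0.0
[ 0.44534426 -0.32020909  0.24937583] [ 1.79987317e+02 -1.66608023e-02 -1.63187685e+02]
[[321. 180.]
 [343. 175.]]
```

View pics/w4.png

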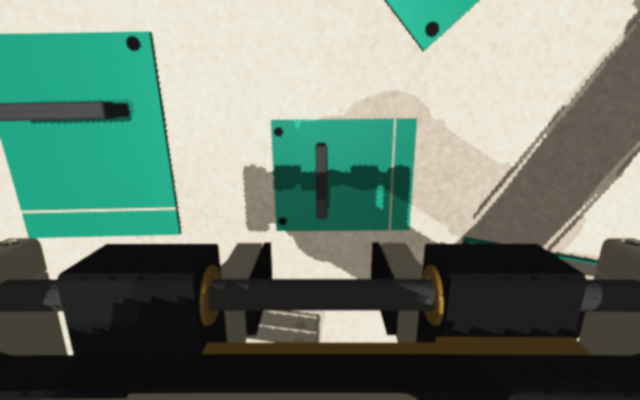

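The view shows the bar at (321,180), right below the TCP as predicted, and the plate square to the tool. Now I'll measure the exact residuals and refine the sampler from the fresh top view.

Run:
```python
from h import *
c=cam('wrist');w=cv2.imread('pics/w4.png');h=cv2.cvtColor(w,cv2.COLOR_BGR2HSV)
m=cv2.inRange(h,(75,110,30),(98,255,255));m[236:]=0;m[:110]=0;m[:,:255]=0;m[:,425:]=0
m=cv2.morphologyEx(m,cv2.MORPH_CLOSE,np.ones((13,13)))
q=max(cv2.findContours(m,0,2)[0],key=cv2.contourArea).reshape(-1,2)
P=plane(c,q,.004)[:,:2]*1000;print('cover',cv2.minAreaRect(P.astype(np.float32)))
g=(w.max(2)<75).astype(np.uint8);g[:135]=0;g[226:]=0;g[:,:308]=0;g[:,335:]=0
q=max(cv2.findContours(g,0,2)[0],key=cv2.contourArea).reshape(-1,2)
P=plane(c,q,.036)[:,:2]*1000;print('bar',cv2.minAreaRect(P.astype(np.float32)),cv2.boundingRect(q))
ct=cam('top');t=cv2.imread('pics/t4.png');h=cv2.cvtColor(t,cv2.COLOR_BGR2HSV)
m=cv2.inRange(h,(98,120,60),(125,255,255))
q=max(cv2.findContours(m[130:200,240:262],0,2)[0],key=cv2.contourArea)+[240,130]
P=plane(ct,q.reshape(-1,2),.085)[:,:2]*1000;print('flap',cv2.minAreaRect(P.astype(np.float32)))
m=cv2.inRange(h,(0,90,40),(8,255,255))|cv2.inRange(h,(170,90,40),(180,255,255));ys,xs=np.nonzero(m[150:168,283:296]);print('plunger',len(xs),plane(ct,[[xs.mean()+283,ys.mean()+150]],.065) if len(xs) else '')
m=cv2.inRange(h,(50,80,60),(75,255,255));m[:100]=0;m[200:]=0;m[:,:250]=0;m[:,340:]=0
q=max(cv2.findContours(m,0,2)[0],key=cv2.contourArea);P=plane(ct,q.reshape(-1,2),.136)[:,:2]*1000;print('arm',cv2.minAreaRect(P.astype(np.float32)))
```

```text
cover ((442.0809631347656, -294.480224609375), (128.2064208984375, 158.10792541503906), 17.403079986572266)
bar ((448.4771728515625, -318.8902587890625), (81.97264862060547, 27.52106285095215), 16.252029418945312) (308, 143, 27, 77)
flap ((604.3541870117188, 192.91976928710938), (170.21250915527344, 44.18760299682617), 6.37484073638916)
plunger 2 [[0.61845193 0.05819957 0.065     ]]
arm ((726.9017333984375, 12.566375732421875), (24.775548934936523, 174.46685791015625), 6.569568634033203)
```

```bash
python3 -m pendant '[[-2.5,0,60,0,0,0],[-2.5,0,120,0,0,0],[-2.5,0,180,0,0,0],[-2.5,0,210,0,0,0],[-2.5,0,220,0,0,0],[-2.5,0,220,0,0,0],[-2.5,0,220,0,0,0]]' 50
python3 -m pendant '[[0,0,0,0,0,0],[0,0,0,0,0,0],[0,0,0,0,0,0],[0,0,0,0,0,0],[0,0,0,0,0,0]]' 5 50
python3 -m pendant '[[0,0,-20,0,0,0],[0,0,-60,0,0,0],[0,0,-120,0,0,0],[0,0,-180,0,0,0],[0,0,-180,0,0,0],[0,0,-180,0,0,0]]'
python3 - <<'E'
from h import *
s=r.get_state();T=tool(s);print(s['tcp_pos'],s['eef_rot'],s['gripper_width'])
a=np.radians(6.2);xs=np.array([np.cos(a),np.sin(a),0]);ys=np.array([-np.sin(a),np.cos(a),0]);O=np.array([.6115,.117,0])
for y in(-70,-50):
    g=O+ys*y/1000;g[2]=.21;print(y,g,T.T@(g-s['tcp_pos'])*1000)
print('turn wz',np.radians((s['eef_rot'][2]-(-180+6.2))))
c=cam('wrist');w=r.capture('wrist');save('w5.png',w)
E
```

```text
time_s: 9.45
tcp_pos: [0.4491, -0.3198, 0.0311]
eef_rot: [-179.9, 0.1, -163.1]
contact_force: [0.2, 0.1, 0.1]
gripper_width: 0.0501
gripper_force: 0.0
time_s: 10.07
tcp_pos: [0.4478, -0.3198, 0.0296]
eef_rot: [-180.0, -0.0, -163.2]
contact_force: [-0.7, -0.3, 1.1]
gripper_width: 0.0113
gripper_force: 50.0
time_s: 10.82
tcp_pos: [0.447, -0.3191, 0.2086]
eef_rot: [179.9, -0.0, -163.2]
contact_force: [-0.9, -0.1, -4.2]
gripper_width: 0.0115
gripper_force: 50.0
[ 0.44703649 -0.31914904  0.20863048] [ 1.79923342e+02 -2.61654122e-02 -1.63197843e+02] 0.011485570804186836
-70 [0.61905995 0.04740943 0.21      ] [-270.63915827  301.18486664   -1.09014434]
-50 [0.61689997 0.06729245 0.21      ] [-274.31892486  320.84341978   -1.06552289]
turn wz 0.18504254128080147
```

View pics/w5.png

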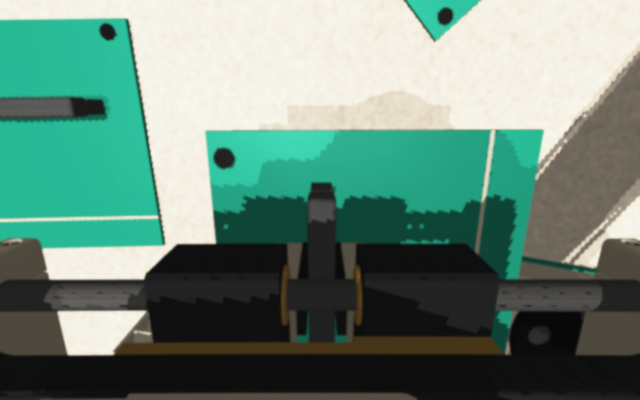

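Firm grasp: width 11.5 mm, load 4 N, plate square to the gripper. Now carrying it to in front of the flap at height.

```bash
python3 - <<'E'
from h import *
c=cam('wrist');s=r.get_state();T=tool(s)
for z in(.183,):
    P=plane(c,[[206,131],[543,130]],z);print((T.T@(P-s['tcp_pos']).T).T*1000)
E
python3 -m pendant '[[-20,22,-1,0,0,0.015],[-54,60,-1,0,0,0.037],[-90,100,-1,0,0,0.062],[-126,140,-1,0,0,0.087],[-162,180,-1,0,0,0.11],[-198,220,-1,0,0,0.135],[-234,260,-1,0,0,0.16],[-260,289,-1,0,0,0.178],[-270.6,301.2,-1,0,0,0.185],[-270.6,301.2,-1,0,0,0.185],[-270.6,301.2,-1,0,0,0.185]]'
python3 - <<'E'
from h import *
w=r.capture('wrist');save('w6.png',w);s=r.get_state();T=tool(s);print(s['tcp_pos'],s['eef_rot'])
a=np.radians(6.2);xs=np.array([np.cos(a),np.sin(a),0]);ys=np.array([-np.sin(a),np.cos(a),0]);O=np.array([.6115,.117,.0])
E
```

```text
[[ 63.33866703 -54.28220675  24.86770287]
 [ 63.61356281 104.07689897  25.21580966]]
time_s: 12.25
tcp_pos: [0.6188, 0.0461, 0.2095]
eef_rot: [-180.0, -0.1, -173.8]
contact_force: [0.3, 0.2, -3.1]
gripper_width: 0.0116
gripper_force: 50.0
[0.61887721 0.04591387 0.20992577] [-1.79980070e+02 -8.20132555e-02 -1.73812021e+02]
```

View pics/w6.png

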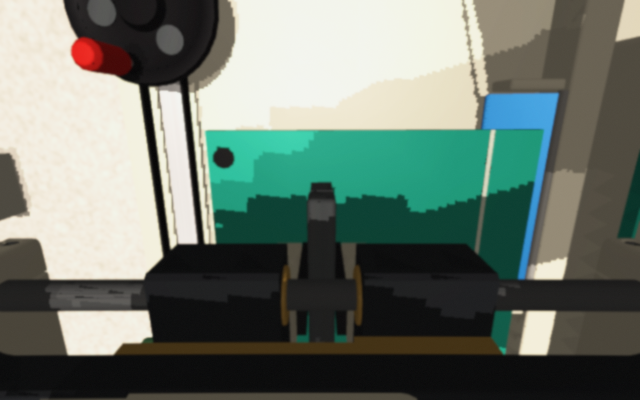

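The cover sits as expected, with its tuck edge 104 mm ahead of the grip. The flap's near lip corner is visible at (484,95), so I'll use it to check the sampler pose.

Run:
```python
from h import *
c=cam('wrist');w=cv2.imread('pics/w6.png');h=cv2.cvtColor(w,cv2.COLOR_BGR2HSV)
a=np.radians(6.2);Rz=np.array([[np.cos(a),-np.sin(a)],[np.sin(a),np.cos(a)]])
m=cv2.inRange(h,(98,120,60),(125,255,255));m[:80]=0;m[129:]=0;m[:,:470]=0
ys,xs=np.nonzero(m);r0=ys.min()
for y in(r0+1,r0+5,r0+15,r0+30):
    x=xs[ys==y]
    print(y,x.min(),x.max(),[(((plane(c,[[xx,y]],z)[0][:2]-[.6115,.117])@Rz)*1000).round(1).tolist() for xx,z in((x.min(),.072),(x.max(),.11))])
# housing-parallel line: right edge of flap further down
m=cv2.inRange(h,(98,120,60),(125,255,255));
for y in(100,150,200,240):
    x=np.nonzero(m[y,470:600])[0];print(y,(plane(c,[[x.max()+470,y]],.1)[0]*1000).round(1) if len(x) else '')
for y in(100,160,220):
    row=w[y,120:240].max(1);x=np.nonzero(row<90)[0]+120;print(y,x.min() if len(x) else'',(plane(c,[[x.min(),y]],.075)[0]*1000).round(1))
```

```text
94 490 558 [[-83.6, 58.7], [-82.2, 85.6]]
98 485 558 [[-80.7, 55.2], [-79.7, 86.1]]
108 484 556 [[-73.3, 55.5], [-73.3, 86.1]]
123 482 553 [[-61.9, 55.4], [-63.5, 85.9]]
100 [523.4 200.3 100. ]
150 [557.7 204.2 100. ]
200 [595.1 207.7 100. ]
240 [627.2 211.4 100. ]
100 142 [555.3 -98.9  75. ]
160 150 [601.1 -94.3  75. ]
220 159 [651.6 -88.3  75. ]
```

The pose is confirmed (lip y=55.3, yaw 6.2°). Now I'll descend with the tuck edge tilted 0.07 rad down.

```bash
python3 -m pendant '[[0,0,20,0.02,0,0],[0,0,50,0.05,0,0],[0,0,80,0.07,0,0],[0,0,100,0.07,0,0],[0,0,108,0.07,0,0],[0,0,108,0.07,0,0],[0,0,108,0.07,0,0]]'
python3 - <<'E'
from h import *
s=r.get_state();print(s['tcp_pos'],s['eef_rot'],s['contact_force'])
T=tool(s);a=np.radians(6.2);Rz=np.array([[np.cos(a),-np.sin(a)],[np.sin(a),np.cos(a)]])
e=s['tcp_pos']+T@[0,.1045,.0296];print('edge under',(e[:2]-[.6115,.117])@Rz*1000,e[2]*1000)
im=r.capture('side');save('s7.png',im);t=r.capture('wrist');save('w7.png',t)
b=cv2.resize(im[165:265,180:330],None,fx=2.66,fy=2.66,interpolation=cv2.INTER_CUBIC)
o=np.zeros((600,800,3),np.uint8);o[:266,:399]=b[:,:399];o[:250,400:]=t[75:200,240:640][:, ::1].repeat(2,0)[:250,:][:, :400];save('c7.png',o[:270])
E
```

```text
time_s: 13.18
tcp_pos: [0.6202, 0.0468, 0.1037]
eef_rot: [-176.0, 0.1, -173.8]
contact_force: [-0.4, 0.0, -2.6]
gripper_width: 0.0118
gripper_force: 50.0
[0.62024428 0.04684134 0.10372156] [-1.76009350e+02  9.97567837e-02 -1.73781826e+02] [-0.36247599  0.01260611 -2.64248973]
edge under [ 1.14770308 31.49400155] 66.9208484778596
```

View pics/c7.png

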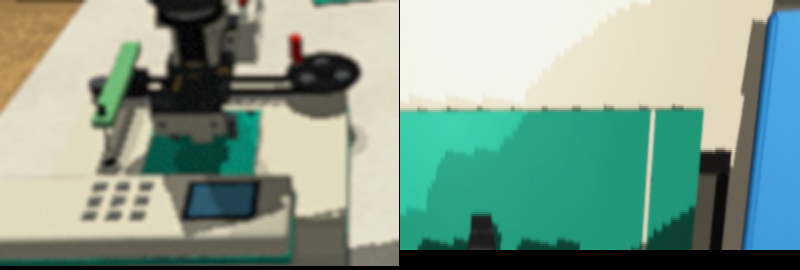

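The cover is tilted ahead of the flap, with the edge at y about 31 and z about 67 mm. I'll lower a few mm and advance to just short of the lip.

```bash
cat > e.py <<'E'
from h import *
s=r.get_state();print(s['tcp_pos'],s['eef_rot'],s['contact_force'],s['gripper_width'])
T=tool(s);a=np.radians(6.2);Rz=np.array([[np.cos(a),-np.sin(a)],[np.sin(a),np.cos(a)]])
for y in(.1045,.0795,-.037,-.0555):
    e=s['tcp_pos']+T@[0,y,.0296];print('under',((e[:2]-[.6115,.117])@Rz*1000).round(1),(e[2]*1000).round(1))
E
python3 -m pendant '[[0,0.1,2,0,0,0],[0,0.2,3,0,0,0],[0,4,2.7,0,0,0],[0,10,2.3,0,0,0],[0,16,1.9,0,0,0],[0,19,1.7,0,0,0],[0,19,1.7,0,0,0],[0,19,1.7,0,0,0]]'; python3 e.py
```

```text
time_s: 14.28
tcp_pos: [0.6175, 0.0657, 0.0995]
eef_rot: [-176.0, -0.0, -173.8]
contact_force: [-0.8, 0.0, -2.7]
gripper_width: 0.0115
gripper_force: 50.0
[0.61749666 0.06568547 0.09953123] [-1.75988972e+02 -3.17503629e-03 -1.73762182e+02] [-0.79922129  0.03388698 -2.7182611 ] 0.011546050324684113
under [ 0.4 50.5] 62.7
under [ 0.4 25.6] 64.4
under [  0.4 -90.6] 72.6
under [   0.5 -109.1] 73.9
```

```bash
python3 -m pendant '[[0,4,0.2,0,0,0],[0,9,-0.1,0,0,0],[0,14,-0.5,0,0,0],[0,18,-0.8,0,0,0],[0,22,-1,0,0,0],[0,25,-1.3,0,0,0],[0,25,-1.3,0,0,0]]'; python3 e.py
```

```text
time_s: 15.15
tcp_pos: [0.6148, 0.0908, 0.0991]
eef_rot: [-176.0, 0.0, -173.8]
contact_force: [-0.5, -0.5, -3.6]
gripper_width: 0.0114
gripper_force: 50.0
[0.61482751 0.09083395 0.09908573] [-1.75991720e+02  2.99081568e-03 -1.73751547e+02] [-0.47595015 -0.53234249 -3.59913108] 0.011366959380709347
under [ 0.4 75.8] 62.3
under [ 0.4 50.9] 64.0
under [  0.5 -65.4] 72.1
under [  0.5 -83.8] 73.4
```

Tucked without contact. Now I'll creep home to the ledge.

```bash
python3 -m pendant '[[0,2,0.6,0,0,0],[0,4,0.5,0,0,0],[0,5.5,0.4,0,0,0],[0,5.5,0.4,0,0,0]]'; python3 e.py
```

```text
time_s: 15.65
tcp_pos: [0.6142, 0.096, 0.0983]
eef_rot: [-176.0, -0.0, -173.8]
contact_force: [-0.3, -1.4, -3.2]
gripper_width: 0.0112
gripper_force: 50.0
[0.61417876 0.09597513 0.09829544] [-1.75981687e+02 -8.28794947e-03 -1.73764752e+02] [-0.29684274 -1.42577058 -3.20002749] 0.01124393618495671
under [ 0.3 81. ] 61.4
under [ 0.3 56. ] 63.2
under [  0.4 -60.2] 71.4
under [  0.4 -78.6] 72.7
```

```bash
python3 -m pendant '[[0,1.5,-0.1,0,0,0],[0,3,-0.2,0,0,0],[0,3,-0.2,0,0,0]]'; python3 e.py
```

```text
time_s: 16.02
tcp_pos: [0.6139, 0.0964, 0.0988]
eef_rot: [-175.8, -0.1, -173.8]
contact_force: [2.1, -12.2, -1.3]
gripper_width: 0.0115
gripper_force: 50.0
[0.61385036 0.09640822 0.09884097] [-1.75801430e+02 -7.29683470e-02 -1.73794553e+02] [  2.13206989 -12.22376252  -1.28049916] 0.011547699374821353
under [ 0.1 81.3] 61.7
under [ 0.1 56.4] 63.5
under [  0.1 -59.8] 72.0
under [  0.1 -78.2] 73.4
```

Contact with the ledge (12 N), still under the flap. Now I'll lower flat and press.

```bash
python3 -m pendant '[[0,-0.3,2,-0.014,0,0],[0,-0.6,4,-0.028,0,0],[0,-1,6,-0.042,0,0],[0,-1.3,8,-0.056,0,0],[0,-1.5,10,-0.07,0,0],[0,-1.7,11,-0.07,0,0],[0,-1.7,12,-0.07,0,0],[0,-1.7,12,-0.07,0,0],[0,-1.7,12,-0.07,0,0]]'; python3 e.py
```

```text
time_s: 17.15
tcp_pos: [0.6143, 0.094, 0.0896]
eef_rot: [-179.8, 0.0, -173.7]
contact_force: [-7.1, -11.3, 20.3]
gripper_width: 0.0117
gripper_force: 50.0
[0.61431345 0.09403458 0.08956712] [-1.79831933e+02  2.39153671e-02 -1.73745100e+02] [ -7.06116489 -11.28249212  20.32470173] 0.011682464650718965
under [ 0.2 81.3] 59.7
under [ 0.3 56.3] 59.7
under [  0.4 -60.2] 60.1
under [  0.4 -78.7] 60.1
```

Flat and pressed (about 20 N), with the TCP at exactly the seated height. A numeric check of the plate and flap before handing in:

Run:
```python
from h import *
c=cam('wrist');w=r.capture('wrist');h=cv2.cvtColor(w,cv2.COLOR_RGB2HSV)
a=np.radians(6.2);Rz=np.array([[np.cos(a),-np.sin(a)],[np.sin(a),np.cos(a)]])
m=cv2.inRange(h,(75,110,30),(96,255,255));pts=[]
for x in range(215,480,20):
    y=np.nonzero(m[90:200,x])[0]
    if len(y): pts.append([x,y.min()+90])
L=(plane(c,pts,.064)[:,:2]-[.6115,.117])@Rz*1000;print(L.round(1).tolist(),np.polyfit(L[:,1],L[:,0],1))
mb=cv2.inRange(h,(98,120,60),(125,255,255))
for y in(120,140,160,180):
    x=np.nonzero(mb[y,400:])[0]
    if len(x): print('lip',((plane(c,[[x.min()+400,y]],.072)[0][:2]-[.6115,.117])@Rz*1000).round(1))
ct=cam('top');t=cv2.cvtColor(r.capture('top'),cv2.COLOR_RGB2HSV)
m=cv2.inRange(t,(50,80,60),(75,255,255));m[:100]=0;m[200:]=0;m[:,:250]=0;m[:,340:]=0
q=max(cv2.findContours(m,0,2)[0],key=cv2.contourArea);print('arm',cv2.minAreaRect((plane(ct,q.reshape(-1,2),.136)[:,:2]*1000).astype(np.float32)))
s=r.get_state();print(s['contact_force'],s['tcp_pos'])
```

```text
[[-63.3, -73.6], [-62.9, -64.2], [-63.4, -54.7], [-62.9, -45.3], [-63.4, -35.8], [-63.0, -26.3], [-63.0, -16.9], [-63.0, -7.4], [-63.0, 2.0], [-63.0, 11.5], [-63.0, 20.9], [-63.4, 30.3], [-63.0, 39.7], [-63.4, 49.0]] [-6.38585781e-05 -6.31254995e+01]
lip [-68.3  54.7]
lip [-59.5  55.1]
lip [-50.5  55. ]
lip [-41.1  54.9]
arm ((728.2493896484375, -0.9847412109375), (24.668075561523438, 147.29507446289062), 6.811124324798584)
[ -6.53943614 -12.44059472  19.07663058] [0.61433976 0.09403762 0.08959149]
```

```bash
python3 -c "
from plant import r
print(r.close_job())"
```

```text
the job is handed in; nothing more can be done
None
```

I handed in the job at about 17 s of the 50 s: carriage wound onto its hard stop, cover tucked under the flap and against the ledge, square and pressed flat at about 20 N with the grip still on. The plunger is under the cover and can't be seen, so I take it as pushed in from the plate's height and the pressing force; the hand-in did not return a verdict.

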